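# Brace the dip jar in the shelf clamp and unscrew its tight cap

## Robot

A 7-joint arm with a two-finger parallel gripper is mounted at the origin on the work surface. World frame = base frame: x ahead of the robot, y to its left, z up, the work surface at z = 0. Lengths are in m, angles in rad, forces in N, time in s.
With the tool pointing down it reaches from about 0.35 to 0.9 m from the base axis. Payload 8.1 kg.
Tool frame: the origin (TCP) lies midway between the tips of the shut fingers; the grasp point (between the pads) lies 19 mm behind it; x points along the fingers, z is the direction in which the jaws open and shut, and the axes are right-handed (so a half turn about x gives the same grasp; the last joint's range is limited). The gripper opens to 85 mm and grips with 20 to 120 N. Pads are 22 mm wide; open, the fingers measure 114 mm over their backs; the gripper's body (76 mm by 85 mm) begins 54 mm behind the grasp point. The pads swing forward as they close: fully open they stand 13 mm farther back than shut.
Start: joints at [-1.418, 0.434, 0.025, 1.573, -0.012, 1.134, -0.075], TCP at [0.158, 0.605, 0.206] pointing down, gripper open.
Joint ranges: [-2.62, 2.62], [-0.44, 2.09], [-1.27, 1.32], [0.08, 2.57], [-1.32, 4.46], [0.12, 2], [-2.74, 2.74]. Speed limits (rad/s): [2.22, 2.22, 3.01, 3.01, 3.14, 3.14, 3.14].

## Interface

Orientations are given as a unit quaternion [w, x, y, z].
In Python, from station import manip gives the robot as it stands.
- The arm moves only by the tool drive_tool, never from a script. Its argument "motion" is one flat list of numbers, 6 for each row, row after row: the shift along the world's x, y, z in m, then the turn, a rotation vector about the world's x, y, z in rad. A call has 1 to 20 rows; each row shifts and turns the commanded pose from where the row before left it; what a row does not reach is not made up. A row lasts 1/8 s, in which the tool goes at most 62.5 mm and 10.7 degrees, less where a joint would pass 70% of its speed; a pose out of reach is approached as far as the arm can. A call is refused whole if a number of a shift passes 0.0625 or a number of a turn 0.188, either way. A call with a gripper value outside its range is refused whole. "hand" is the gripper's target within -1 to 1 (shut at 1, half-way at 0, fully open at -1), set as the call begins (left out, the last holds). The fingers move at their own pace and stop on an object; "grip_force" is the grip in N (left out, the last holds). Time passes only in rows, so rows that do not move let the fingers close. It gives the time, the measured TCP pose, the force and the opening at its end, in the units of the state.
- manip.state(): the state, without advancing time (a new reading comes with each control period).
- manip.get_image(name): name is "scene" or "top"; returns a dict with "img" (420x560x3 uint8, blue, green, red), "mtx" (3x3 intrinsics, pixels), "xyz" and "rotation" of the camera in the world. Camera axes: x right, y down, z forward; pixel columns grow to the right and rows downward; lengths in m; the calibration is good to about 2 mm. A picture is of the moment at which its call begins. There is no depth.
- manip.job_done(): hands the job in, once; it reports no verdict.
The state is a dict: "t": time; "qpos": joint angles; "joint_vel": joint speeds; "effort": joint torques, N m; "tcp_pos": TCP position; "tcp_rot": TCP orientation; "wrist_force": force on the tool from outside, world axes, zero at the start; "moment": the same for the moment, N m; "finger_gap": finger opening in m.
Only numpy, scipy, OpenCV 4.12 (cv2) and the standard library are available. Lean on these libraries where they do the work, as an engineer would, in place of code of your own. Each camera call takes 0.05 s, during which the arm holds its last target. There are 200 camera calls.

## Task

Swing the lever of the jar clamp all the way home so that the jar is braced, and leave it there. Then unscrew the jar's tight cap (anticlockwise seen from above) without letting the jar turn along, stop turning once it comes free, lift it straight up and finish while still holding it level in the gripper, about 2 cm clear above the jar's mouth. Leave the jar standing in its clamp and do not disturb the plate, snack box, bowl or tin.

Things in the scene. Friction and masses are not known exactly. Their poses are not given: they have to be found in the camera images.
- clamp: Jar clamp fixed to the shelf: aluminium plate 110 x 175 x 8 mm with a dark steel vee block on its +y side, a sliding rubber-faced jaw on its -y side (all below 55 mm height) and a hand lever beyond the jaw. Origin on the shelf under the jar's place, z up. The jaw is geared to the lever and moves along +y to press the jar into the vee.
- lever (a joint): Clamp lever, turns about a vertical axis, clockwise seen from above. 0 = clamp open, 1.22 rad = fully home against its stop, jar braced. Stiff: takes about 5 to 8 N at the post and stays where it is left.
- lever_post (a point): Middle of the upright round black post on the lever's free end, 16 mm in diameter, graspable from above: it stands from 32 to 87 mm above the shelf, this point at 64 mm. It swings level on a 100 mm radius about lever_hinge.
- lever_hinge (a point): Point on the lever's vertical hinge axis, at the same height as lever_post.
- jar: Loose round amber glass jar, 54 mm in diameter, 82 mm to the shoulder, 100 mm to the rim, 0.35 kg, standing on the clamp plate (8 mm above the shelf), about 6 mm clear of the open jaw. Origin at the centre of its underside, z up. Unless braced it spins with the cap.
- jar_mouth (a point): Centre of the jar's rim, 100 mm above its underside.
- cap_center (a point): Centre (half-way up) of the steel screw cap on the jar, 58 mm in diameter, 24 mm high, top 118 mm above the shelf; at first this point lies 2 mm below jar_mouth. Grip its rim across the diameter from above, best at or up to 6 mm above this point.
- thread (a joint): How far the cap has been unscrewed, anticlockwise from above: 0 = tight, its lugs come free at about 1.05 rad and a stop ends the turn at 1.35 rad. Takes about 0.3 N m all the way. Under 1.0 rad the lugs hold the cap down.
- plate: Bystander: stainless steel three-compartment plate 200 x 240 x 22 mm with a bamboo fork lying in it. Origin at the centre of its underside.
- snack_box: Bystander: green plastic snack box 80 x 120 x 54 mm with a white swing latch. Origin at the centre of its underside.
- bowl: Bystander: white ceramic dip bowl, 100 mm across, 42 mm high. Origin at the centre of its underside.
- tin: Bystander: small closed aluminium tin with a lever lid, 64 mm in diameter, 62 mm high. Origin at the centre of its underside.
Mind the look-alikes: they are no part of the job. Of the things shaped like the part that bears cap_center, the bare steel one is meant.

How it is judged:
On the way, in this order (a step that is already met when the one before it is completed fails the run):
1. the clamp lever is swung home and the jar braced, cap still tight (value of joint lever above 1.12 rad and value of joint thread below 0.3 rad), for 0.2 s.
2. the cap is unscrewed until its lugs are free, the clamp still closed (value of joint thread above 1 rad and value of joint lever above 1.08 rad), for 0.1 s.
At the end, for the whole second after the job is handed in: The fingers alone still hold the cap, at rest, level within 0.2 rad, centred within 15 mm over the jar's mouth, its lower edge 5 to 45 mm clear of the rim; thread 1.0 rad or more, lever still home (1.08 rad or more), jar upright in the clamp, not touched by the robot (all of step 2 and z of cap_center in the frame of jar_mouth between 0.017 and 0.057 m and horizontal distance between cap_center and jar_mouth below 0.015 m and angle between cap_center's own z axis and vertical below 0.2 rad and contact force between cap and the fingers above 1 N and contact force between cap and jar below 0.2 N and contact force between cap and clamp below 0.2 N and linear speed of cap below 0.03 m/s and contact force between jar and the arm below 0.2 N and contact force between jar and the fingers below 0.2 N and horizontal distance between jar and clamp below 0.01 m and angle between jar's own z axis and vertical below 0.1 rad and z of jar in the frame of clamp below 0.014 m); the arm keeps its last pose, push and grip.
It fails at once if the jar turns more than 0.4 rad in its clamp (angle between the x axis of jar and the x axis of clamp, either way round above 0.4 rad).
It fails at once if the jar is lifted more than 12 mm off the clamp plate or tips over (z of jar in the frame of clamp above 0.02 m or angle between jar's own z axis and vertical above 0.3 rad).
It fails at once if a bystander (plate, snack box, bowl, tin) is moved more than 20 mm (distance of any of plate, snack_box, bowl, tin from where it was at the start of the episode above 0.02 m).
It also fails if it takes over 48 s, if anything falls off the work surface, if the arm or the gripper's body presses on something with over 40 N, if the wrist force passes 120 N, or if a joint passes its speed limit or range.

## Working session

There is one attempt and no reset: what is moved stays moved. The work goes in short steps, Python scripts to look and compute and a tool call to move; the robot and the scene stay as the last step left them, time stands still between calls to the robot, and variables do not carry over. Pictures are saved under pics/ and viewed, about 8 in all and at most 12, crops included, and the job is handed in when it is done.

Besides the shell and the picture viewer there is one more tool, called after ">>>" as name(argument=value, ...), one argument or row to a line, values as JSON. drive_tool: Moves the arm, as the interface text tells. Its arguments: {"type":"object","properties":{"motion":{"type":"array","items":{"type":"number"}},"hand":{"type":"number"},"grip_force":{"type":"number"}},"required":["motion"]}

```bash
mkdir -p pics; cat > h.py <<'E'
import numpy as np, cv2
from station import manip
def grab(n,f):
    d=manip.get_image(n); cv2.imwrite('pics/'+f,d['img']); np.savez('pics/'+f+'.npz',K=d['mtx'],p=d['xyz'],R=d['rotation']); return d
def R_(r):
    r=np.array(r,float)
    if r.shape==(3,3): return r
    from scipy.spatial.transform import Rotation as Ro
    return Ro.from_quat(r,scalar_first=True).as_matrix()
def ray(f,u,v,z):
    d=np.load('pics/'+f+'.npz'); a=R_(d['R'])@np.linalg.solve(d['K'],[u,v,1]); p=d['p']; return p+a*(z-p[2])/a[2]
def proj(f,X):
    d=np.load('pics/'+f+'.npz'); c=R_(d['R']).T@(np.array(X)-d['p']); q=d['K']@c; return q[:2]/q[2]
E
python3 - <<'E'
from h import *
for n in('scene','top'):
    d=grab(n,n+'1.png'); print(n,d['xyz'],d['rotation'],d['mtx'])
print(manip.state())
E
```

```text
scene [ 1.40756477 -0.59890228  1.01608264] [-0.36296591  0.80190743  0.43396368 -0.1920306 ] [[487.37081597   0.         279.32383586]
 [  0.         487.37081597 218.21344698]
 [  0.           0.           1.        ]]
top [ 0.31131213 -0.04208359  1.31662698] [-0.07697292  0.7503058  -0.65284533  0.07006674] [[437.97018974   0.         290.36614793]
 [  0.         437.97018974 197.73010621]
 [  0.           0.           1.        ]]
{'t': 0.1, 'qpos': array([-1.417608  ,  0.43517443,  0.02498574,  1.57398517, -0.01160359,
        1.1340371 , -0.07508865]), 'joint_vel': array([-6.12000740e-05, -4.49469179e-05,  2.68405303e-04, -1.07658359e-03,
        2.42420711e-04,  2.21979682e-04,  7.95404668e-04]), 'effort': array([ 4.15157236e-03, -6.71760035e+01,  1.02878004e+00, -3.16899240e+01,
        1.57982687e-02,  7.28455881e-03, -1.74168400e-05]), 'tcp_pos': array([0.15806533, 0.60417247, 0.2054996 ]), 'tcp_rot': array([ 0.55932681, -0.43247517,  0.56008177,  0.4317721 ]), 'wrist_force': array([0.07591972, 0.16965329, 0.26964905]), 'moment': array([ 0.04999322, -0.01098018, -0.02719314]), 'finger_gap': 0.08575325868512064}
```

View pics/top1.png

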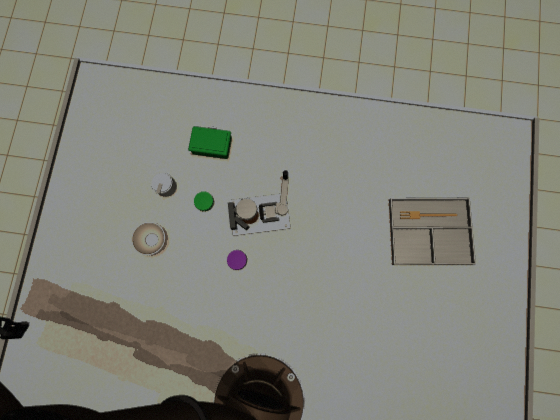

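View pics/scene1.png

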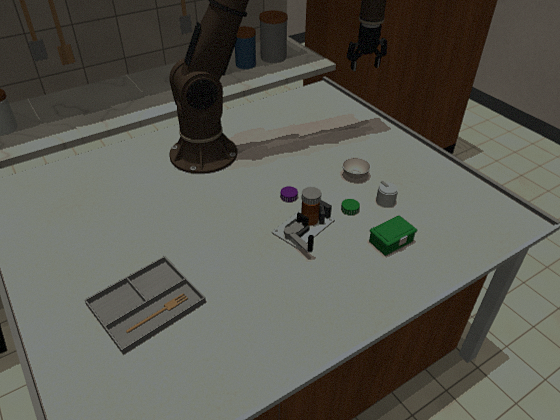

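The top view shows the base at (259,395), the steel cap on the jar at (247,209) and the lever post at (285,175). The look-alikes are a purple cap (237,260), a green cap (204,201) and the tin (163,184). The steel one on the jar is the one meant. I'll check it in a close crop.

```bash
python3 - <<'E'
from h import *
a=cv2.imread('pics/top1.png')[160:245,222:302]; b=cv2.imread('pics/scene1.png')[175:260,265:345]
f=lambda x:cv2.convertScaleAbs(cv2.resize(x,(400,425),interpolation=cv2.INTER_CUBIC),alpha=1.5)
cv2.imwrite('pics/crop1.png',np.hstack([f(a),f(b)]))
print(ray('top1.png',247,209,.118),ray('top1.png',285,175,.087),ray('top1.png',259,395,0),ray('scene1.png',311,192,.118))
E
```

```text
[0.51480258 0.10236681 0.118     ] [0.63438716 0.0128135  0.087     ] [ 0.01575183 -0.0005466   0.        ] [0.51641509 0.10727809 0.118     ]
```

View pics/crop1.png

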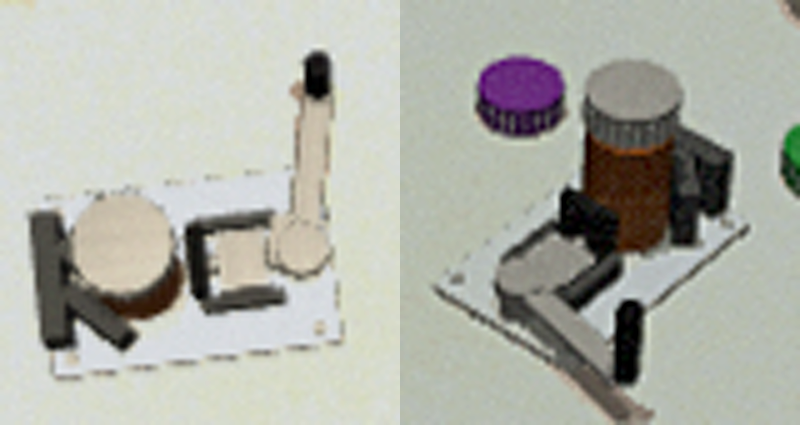

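The crop confirms the bare steel cap on the amber jar at top-view pixel (246.4,208.6). The lever arm points ahead (+x), with the post top at (285.4,172) and the hinge disc at (282,209.6).

```bash
python3 - <<'E'
from h import *
T=lambda x,y,z:ray('top1.png',222+(x+.5)/5-.5,160+(y+.5)/5-.5,z)[:2].round(4)
S=lambda x,y,z:ray('scene1.png',265+(x-400+.5)/5-.5,175+(y+.5)/5-.5,z)[:2].round(4)
print('cap',T(122,243,.118),S(633,92,.118))
print('post top',T(317,61,.087),S(630,308,.087),'bot',S(626,376,.032))
print('hinge',T(300,248,.035),S(530,275,.035))
c=[T(*q,.008) for q in((30,200),(323,168),(343,340),(55,375))];print('plate T',c)
c2=[S(*q,.008) for q in((437,290),(747,228))];print('plate S',c2)
for a,b in((0,1),(3,2),(0,3),(1,2)):
  d=c[b]-c[a];print(np.hypot(*d),np.degrees(np.arctan2(d[1],d[0])))
E
```

```text
cap [0.5167 0.1055] [0.5206 0.105 ]
post top [0.6439 0.0142] [0.6438 0.0149] bot [0.6426 0.0163]
hinge [0.5426 0.0104] [0.5459 0.0162]
plate T [array([0.5541, 0.1788]), array([0.5987, 0.0046]), array([ 0.4953, -0.0221]), array([0.4504, 0.146 ])]
plate S [array([ 0.5027, -0.0216]), array([0.5601, 0.1707])]
0.17981879768255596 -75.63918180885551
0.17399316078512972 -75.04524960429174
0.10876364282240643 -162.4479927100082
0.10679161952138379 -165.52132687403403
```

```bash
python3 - <<'E'
from h import *
print(R_(manip.state()['tcp_rot']).round(3))
E
```

```text
[[-0.    -0.967  0.253]
 [-0.001  0.253  0.967]
 [-1.    -0.    -0.001]]
```

>>> drive_tool(
  motion=[0.03,-0.037,0,0,0,0.016,0.03,-0.037,0,0,0,0.016,0.03,-0.037,0,0,0,0.016,0.03,-0.037,0,0,0,0.016,0.03,-0.037,0,0,0,0.016,0.03,-0.037,0,0,0,0.016,0.03,-0.037,0,0,0,0.016,0.03,-0.037,0,0,0,0.016,0.03,-0.037,0,0,0,0.016,0.03,-0.037,0,0,0,0.016,0.03,-0.037,0,0,0,0.016,0.03,-0.037,0,0,0,0.016,0.03,-0.037,0,0,0,0.016,0.03,-0.037,0,0,0,0.016,0.03,-0.037,0,0,0,0.016,0.03,-0.037,-0.02,0,0,0.016,0,0,0,0,0,0],
  hand=0,
)

```text
t: 2.22
tcp_pos: [0.6384, 0.0077, 0.184]
tcp_rot: [0.5, -0.499, 0.503, 0.499]
wrist_force: [-0.1, -0.2, 0.7]
finger_gap: 0.0425
```

>>> drive_tool(
  motion=[0.005,0.007,-0.03,0,0,0,0,0,-0.04,0,0,0,0,0,0,0,0,0],
)

```text
t: 2.6
tcp_pos: [0.6403, 0.0207, 0.1134]
tcp_rot: [0.498, -0.499, 0.501, 0.502]
wrist_force: [0.4, 0.3, 0.5]
finger_gap: 0.0426
```

```bash
cat >> h.py <<'E'
def pair(f,ct,cs,s=30):
    o=[]
    for n,c in(('top',ct),('scene',cs)):
        d=grab(n,n+f); x0,y0=int(c[0]-s),int(c[1]-s)
        o.append(cv2.convertScaleAbs(cv2.resize(d['img'][y0:y0+2*s,x0:x0+2*s],(400,400),interpolation=cv2.INTER_CUBIC),alpha=1.6)); print(n,x0,y0,400/(2*s))
    cv2.imwrite('pics/pair'+f,np.hstack(o))
E
python3 -c "
from h import *
pair('2.png',(284,185),(308,232),40)
print(manip.state()['tcp_pos'])"
```

```text
top 244 145 5.0
scene 268 192 5.0
[0.64326341 0.02012999 0.11713144]
```

View pics/pair2.png

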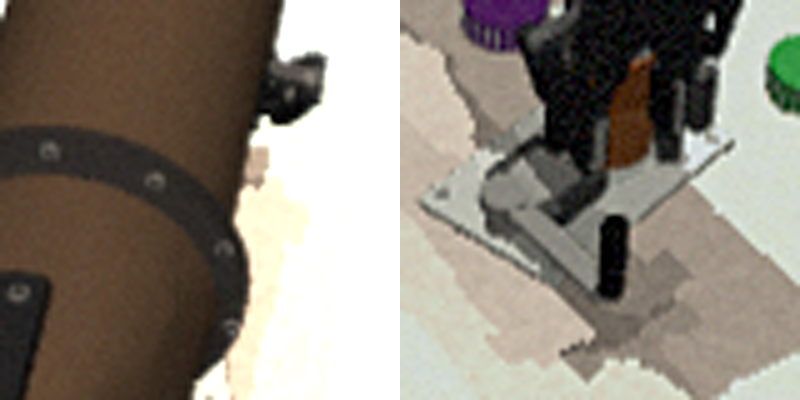

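In the scene crop the fingers (575,165) and (695,125) straddle the black post, whose top is at (613,220). The arm hides the view from the top. I'll correct 5 mm in y and descend.

>>> drive_tool(
  motion=[0,-0.0055,-0.02,0,0,0,0,0,-0.025,0,0,0,0,0,-0.022,0,0,0,0,0,0,0,0,0],
)

```text
t: 3.2
tcp_pos: [0.6431, 0.0143, 0.0498]
tcp_rot: [0.5, -0.5, 0.5, 0.5]
wrist_force: [0.0, 0.6, -0.0]
finger_gap: 0.0427
```

>>> drive_tool(
  motion=[0,0,0,0,0,0,0,0,0,0,0,0,0,0,0,0,0,0,0,0,0,0,0,0,0,0,0,0,0,0],
  hand=1,
  grip_force=40,
)

```text
t: 3.82
tcp_pos: [0.6446, 0.0146, 0.0513]
tcp_rot: [0.501, -0.501, 0.499, 0.499]
wrist_force: [-1.1, 1.0, 6.3]
finger_gap: 0.0139
```

>>> drive_tool(
  motion=[-0.0005,-0.0102,0,0,0,-0.1017,-0.0015,-0.01,0,0,0,-0.1017,-0.0026,-0.0098,0,0,0,-0.1017,-0.0035,-0.0095,0,0,0,-0.1017,-0.0045,-0.0091,0,0,0,-0.1017,-0.0054,-0.0086,0,0,0,-0.1017,0,0,0,0,0,0,0,0,0,0,0,0],
)

```text
t: 4.82
tcp_pos: [0.6281, -0.0444, 0.0514]
tcp_rot: [0.629, -0.328, 0.626, 0.325]
wrist_force: [4.6, -2.8, 2.6]
finger_gap: 0.0139
```

>>> drive_tool(
  motion=[-0.0062,-0.008,0,0,0,-0.1017,-0.007,-0.0074,0,0,0,-0.1017,-0.0077,-0.0066,0,0,0,-0.1017,-0.0084,-0.0058,0,0,0,-0.1017,-0.0089,-0.0049,0,0,0,-0.1017,-0.0094,-0.004,0,0,0,-0.1017,0,0,0,0,0,0,0,0,0,0,0,0],
)

```text
t: 5.82
tcp_pos: [0.5861, -0.0804, 0.0518]
tcp_rot: [0.701, -0.126, 0.691, 0.122]
wrist_force: [22.2, -2.5, -13.1]
finger_gap: 0.0137
```

>>> drive_tool(
  motion=[-0.0048,-0.0016,0,0,0,0,0,0,0,0,0,0,0,0,0,0,0,0],
)

```text
t: 6.2
tcp_pos: [0.5859, -0.0805, 0.0521]
tcp_rot: [0.704, -0.127, 0.688, 0.122]
wrist_force: [38.4, 0.4, -28.3]
finger_gap: 0.0136
```

The force jumped while the post stayed put, so the lever is at its stop. I'll relax, open and lift.

>>> drive_tool(
  motion=[0.004,0.001,0,0,0,0,0,0,0,0,0,0],
)

```text
t: 6.45
tcp_pos: [0.5861, -0.0804, 0.0519]
tcp_rot: [0.702, -0.126, 0.691, 0.122]
wrist_force: [25.9, -0.9, -15.7]
finger_gap: 0.0134
```

>>> drive_tool(
  motion=[0,0,0,0,0,0,0,0,0,0,0,0,0,0,0,0,0,0],
  hand=0,
)

```text
t: 6.82
tcp_pos: [0.5764, -0.0803, 0.0495]
tcp_rot: [0.696, -0.123, 0.696, 0.123]
wrist_force: [-0.1, 0.3, 0.4]
finger_gap: 0.0428
```

>>> drive_tool(
  motion=[0,0,0.05,0,0,0,0,0,0.06,0,0,0,0,0,0.04,0,0,0,0,-0.06,0,0,0,0,0,-0.06,0,0,0,0,0,-0.06,0,0,0,0,0,-0.05,0,0,0,0,0,0,0,0,0,0],
)

```text
t: 7.82
tcp_pos: [0.5742, -0.316, 0.1994]
tcp_rot: [0.696, -0.122, 0.697, 0.12]
wrist_force: [0.5, 0.1, 0.5]
finger_gap: 0.0427
```

```bash
python3 -c "
from h import *
pair('3.png',(262,205),(305,220),45)
print(manip.state()['tcp_pos'],R_(manip.state()['tcp_rot']).round(3))"
```

```text
top 217 160 4.444444444444445
scene 260 175 4.444444444444445
[ 0.57616907 -0.31054503  0.1989617 ] [[-0.001 -0.342  0.94 ]
 [ 0.001  0.94   0.342]
 [-1.     0.001 -0.   ]]
```

View pics/pair3.png

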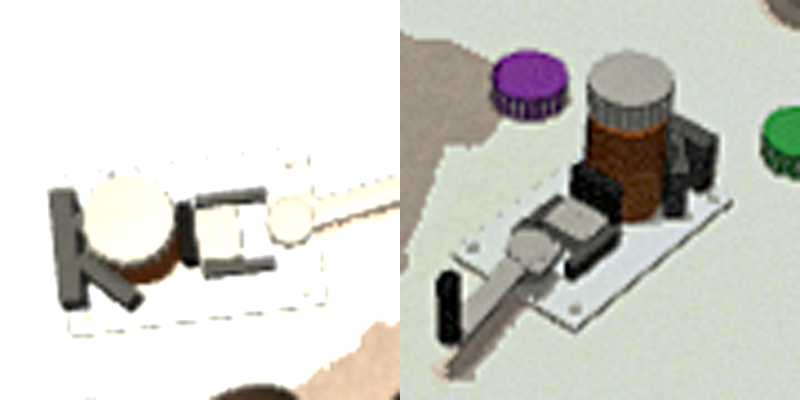

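The picture shows the jaw against the jar, the lever swung (post top at scene crop (447,277)), and the cap top at (127,213) in the top crop and (631,82) in the scene crop.

```bash
python3 - <<'E'
from h import *
k=400/90
T=lambda x,y,z:ray('top3.png',217+(x+.5)/k-.5,160+(y+.5)/k-.5,z)[:2]
S=lambda x,y,z:ray('scene3.png',260+(x-400+.5)/k-.5,175+(y+.5)/k-.5,z)[:2]
print('cap',T(127,215,.118),S(631,82,.118))
p=[S(447,277,.087),S(449,337,.032)];h=[T(291,220,.035),S(533,243,.035)]
print(p,h,[np.arctan2(*(p[0]-q)[::-1]) for q in h])
E
```

```text
cap [0.51693223 0.10781131] [0.52143698 0.10575967]
[array([ 0.58558196, -0.08043464]), array([ 0.58426132, -0.07843024])] [array([0.54301806, 0.00900331]), array([0.54309555, 0.01431084])] [np.float64(-1.1266104409526), np.float64(-1.1492514976091333)]
```

>>> drive_tool(
  motion=[-0.0063,0.0463,0,0,0,-0.078,-0.0063,0.0463,0,0,0,-0.078,-0.0063,0.0463,0,0,0,-0.078,-0.0063,0.0463,0,0,0,-0.078,-0.0063,0.0463,0,0,0,-0.078,-0.0063,0.0463,0,0,0,-0.078,-0.0063,0.0463,0,0,0,-0.078,-0.0063,0.0463,0,0,0,-0.078,-0.0063,0.0463,0,0,0,-0.078,0,0,0,0,0,0,0,0,-0.03,0,0,0,0,0,0,0,0,0,0,0,0,0,0,0],
  hand=-1,
)

```text
t: 9.55
tcp_pos: [0.5201, 0.1062, 0.1699]
tcp_rot: [0.696, 0.124, 0.696, -0.124]
wrist_force: [0.4, -0.4, 0.3]
finger_gap: 0.0853
```

```bash
python3 -c "
from h import *
pair('4.png',(250,205),(312,195),40)
s=manip.state();print(s['tcp_pos'],R_(s['tcp_rot'])[:,2].round(3),s['qpos'].round(2),s['finger_gap'])"
```

```text
top 210 165 5.0
scene 272 155 5.0
[0.52057754 0.10622031 0.17019885] [ 0.939 -0.345  0.001] [-0.93  0.4   0.86  1.9  -0.36  1.   -0.26] 0.08533507677595947
```

View pics/pair4.png

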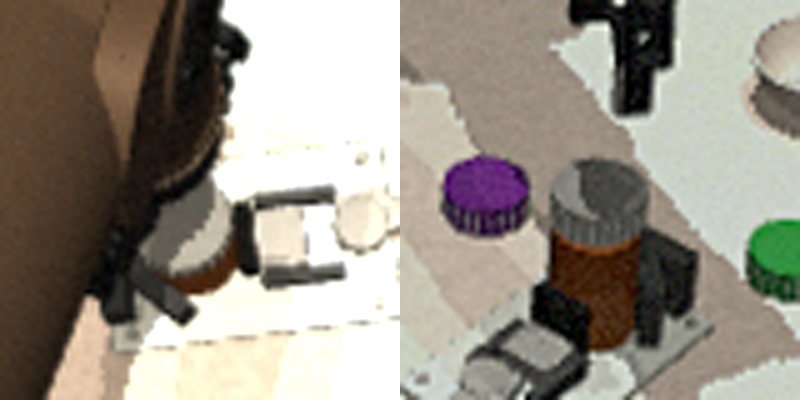

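```bash
python3 -c "
from h import *
c=lambda X:(proj('scene4.png',X)-[272,155])*5+[400,0]
t=np.array([.5206,.1062,.17]);z=np.array([.939,-.345,0])
for d in(-.047,0,.047): print(c(t+d*z+[0,0,.013]))
print(c([.5206,.1062,.118]),c([.5206,.1062,.094]))"
```

```text
[581.25174093  53.96830726]
[603.46632156 100.55089601]
[626.79639479 149.47260309]
[597.70276316 189.31802346] [595.66085474 220.76636355]
```

```bash
python3 -c "
from h import *
c=lambda X:(proj('scene2.png',X)-[268,192])*5+[400,0]
t=np.array([.6433,.0201,.117]);z=np.array([0,1,0])
for d in(-.026,0,.026): print(c(t+d*z+[0,0,.004]))
"
```

```text
[584.49872903 189.3160838 ]
[623.357688   171.65401936]
[661.58890302 154.27727532]
```

The scene view shows the gripper above the cap, and the cap top at (600,190) matches my estimate. I'll descend and close.

>>> drive_tool(
  motion=[-0.001,0,-0.03,0,0,0,0,0,-0.03,0,0,0,0,0,-0.025,0,0,0,0,0,0,0,0,0,0,0,0,0,0,0],
)

```text
t: 10.28
tcp_pos: [0.52, 0.1063, 0.0854]
tcp_rot: [0.697, 0.124, 0.696, -0.124]
wrist_force: [0.2, -0.8, 0.0]
finger_gap: 0.0853
```

>>> drive_tool(
  motion=[0,0,0,0,0,0,0,0,0,0,0,0,0,0,0,0,0,0,0,0,0,0,0,0,0,0,0,0,0,0],
  hand=1,
  grip_force=70,
)

```text
t: 10.9
tcp_pos: [0.5182, 0.1072, 0.0856]
tcp_rot: [0.696, 0.124, 0.697, -0.123]
wrist_force: [-9.8, 1.7, 19.1]
finger_gap: 0.054
```

```bash
python3 -c "
from h import *
pair('5.png',(250,205),(312,195),40)
s=manip.state();print(s['tcp_pos'],R_(s['tcp_rot'])[:,2].round(3),s['qpos'].round(2),s['finger_gap'],s['wrist_force'],s['moment'])"
```

```text
top 210 165 5.0
scene 272 155 5.0
[0.5181721  0.10720814 0.0855771 ] [ 0.939 -0.344 -0.002] [-0.85  0.51  0.77  1.99 -0.48  0.83 -0.16] 0.053911103999575036 [-10.04414615   1.7076464   20.0452207 ] [ 0.33882015  1.98661981 -0.0249259 ]
```

View pics/pair5.png

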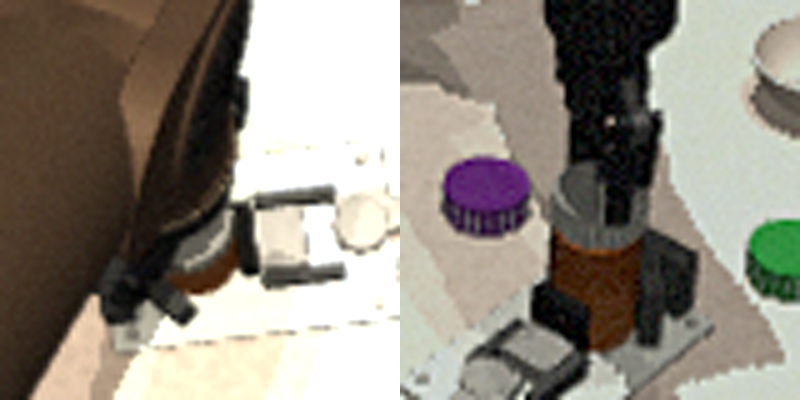

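The front finger lies on the cap's rim (620,200), centred on the cap. The gap fits 58 mm less pad compression, as it did with the post. I'll turn.

>>> drive_tool(
  motion=[-0.0013,0.001,0,0,0,0,0,0,0,0,0,0.1,0,0,0,0,0,0.1,0,0,0,0,0,0.1,0,0,0,0,0,0.1,0,0,0,0,0,0.1,0,0,0,0,0,0],
)

```text
t: 11.88
tcp_pos: [0.5181, 0.1076, 0.0856]
tcp_rot: [0.706, -0.052, 0.705, 0.053]
wrist_force: [-4.6, 0.2, 12.7]
finger_gap: 0.0539
```

```bash
python3 -c "
from h import *
s=manip.state();z=R_(s['tcp_rot'])[:,2];print(s['tcp_pos'],np.arctan2(z[1],z[0]),z[2],s['qpos'].round(2),s['finger_gap'],s['wrist_force'],s['moment'])"
```

```text
[0.51808949 0.10762592 0.08564562] 0.14948295766718295 0.001226649103942823 [-0.76  0.47  0.63  1.98 -0.38  0.8   0.23] 0.05390211572536646 [-4.57789156  0.21628099 12.71597077] [ 0.09359878  0.9199586  -0.14565811]
```

>>> drive_tool(
  motion=[0,0,0,0,0,0.1,0,0,0,0,0,0.1,0,0,0,0,0,0.1,0,0,0,0,0,0.1,0,0,0,0,0,0.1,0,0,0,0,0,0.1,0,0,0,0,0,0.08,0,0,0,0,0,0,0,0,0,0,0,0],
)

```text
t: 13.0
tcp_pos: [0.5184, 0.1083, 0.0857]
tcp_rot: [0.648, -0.284, 0.646, 0.285]
wrist_force: [-3.4, 1.0, 11.1]
finger_gap: 0.0539
```

```bash
python3 -c "
from h import *
s=manip.state();z=R_(s['tcp_rot'])[:,2];print(s['tcp_pos'],np.arctan2(z[1],z[0]),z[2],s['qpos'].round(2),s['finger_gap'],s['wrist_force'],s['moment'])"
```

```text
[0.51843024 0.10826221 0.08567433] 0.8285460090715038 0.0025497995462642753 [-0.63  0.44  0.44  1.97 -0.26  0.78  0.79] 0.05392801642436644 [-3.36268605  0.98518397 11.09260783] [ 0.51120475  0.68669139 -0.15583538]
```

>>> drive_tool(
  motion=[0,0,0,0,0,0.04,0,0,0,0,0,0,0,0,0.002,0,0,0,0,0,0.002,0,0,0,0,0,0.002,0,0,0,0,0,0,0,0,0],
)

```text
t: 13.75
tcp_pos: [0.5181, 0.1069, 0.0905]
tcp_rot: [0.642, -0.298, 0.641, 0.297]
wrist_force: [0.4, -0.4, 0.9]
finger_gap: 0.0539
```

The lift came off free, with a wrist force of about 0.9 N. I'll continue up.

>>> drive_tool(
  motion=[0,0,0.004,0,0,0,0,0,0.004,0,0,0,0,0,0.005,0,0,0,0,0,0.005,0,0,0,0,0,0.005,0,0,0,0,0,0.004,0,0,0,0,0,0,0,0,0,0,0,0,0,0,0],
)

```text
t: 14.75
tcp_pos: [0.5177, 0.1074, 0.1171]
tcp_rot: [0.641, -0.298, 0.642, 0.298]
wrist_force: [-0.1, -0.1, -0.7]
finger_gap: 0.0534
```

```bash
python3 -c "
from h import *
pair('6.png',(265,205),(312,200),45)
s=manip.state();z=R_(s['tcp_rot'])[:,2];print(s['t'],s['tcp_pos'],np.arctan2(z[1],z[0]),z[2],s['joint_vel'].round(4),s['finger_gap'],s['wrist_force'],s['moment'])"
```

```text
top 220 160 4.444444444444445
scene 267 155 4.444444444444445
14.85 [0.51761323 0.10733182 0.11704924] 0.8685513143223457 -0.0002834277146087638 [ 0.0005  0.0011  0.0019  0.     -0.0007 -0.0009 -0.0016] 0.05395471490614884 [ 0.27151847  0.46106316 -1.09509065] [-0.03650416  0.02301229  0.0122158 ]
```

View pics/pair6.png

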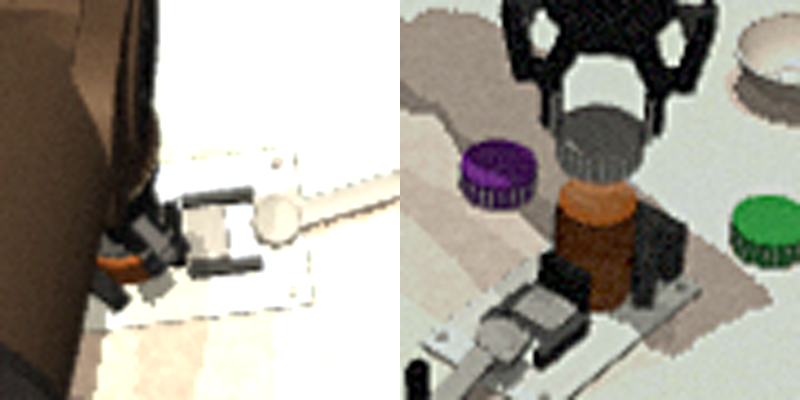

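The cap is held level at (600,145), clear of the jar mouth at (597,200). The jar is in its clamp with the jaw closed, and the lever is still home. I'll hand it in.

```bash
python3 -c "
from station import manip
print(manip.job_done())"
```

```text
the job is handed in; nothing more can be done
None
```

I swung the clamp lever to its stop, unscrewed the bare steel cap, lifted it straight up and handed the job in with the cap still held over the jar. The hand-in gives no verdict.

- **Lever:** it stopped hard, at about 38 N with no further movement. The pictures put the swing at about 1.18 rad with an error of about 0.03, against the 1.22 given. That is slightly low, but above the 1.12 needed. The last picture still shows the lever home with the jaw against the jar.
- **Unscrewing:** the gripper turned 1.22 rad anticlockwise, and the cap lifted off with almost no force. The twisting moment I measured was only about 0.15 N m, against the 0.3 expected. I could not check directly whether the jar turned, because the plain glass shows no rotation.
- **Final hold:** the cap is level and over the mouth, about 31 mm above its seat, which puts its lower edge about 18 mm clear of the rim. The wrist force is about 1 N, with no sign of contact with the jar.
- **Time and surroundings:** the clock read about 14.9 s of the 48 s allowed. The jar stands upright in its clamp, and the gripper never came near the plate, snack box, bowl or tin. The last picture shows only part of the bowl, so I did not re-measure them.

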